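# Thread the temperature sensor through guide and gland and hold it at depth

### The arm

A 6-joint arm with a two-finger parallel gripper is mounted at the origin on the work surface. World frame = base frame: x ahead of the robot, y to its left, z up, the work surface at z = 0. Lengths are in m, angles in rad, forces in N, time in s.
With the tool pointing down it reaches from about 0.275 to 1 m from the base axis. Payload 8.4 kg.
Tool frame: the origin (TCP) lies midway between the tips of the shut fingers; the grasp point (between the pads) lies 19 mm behind it; z points along the fingers, y is the line along which they close (so a half turn about z gives the same grasp; the last joint's range is limited). The gripper opens to 85 mm and grips with 20 to 120 N. Pads are 22 mm wide; open, the fingers measure 114 mm over their backs; the gripper's body (76 mm by 85 mm) begins 54 mm behind the grasp point. The pads swing forward as they close: fully open they stand 13 mm farther back than shut.
Start: joints at [1.196, 0.353, 1.633, -0, 1.155, -0.002], TCP at [0.228, 0.582, 0.231] pointing down, gripper open.
Joint ranges: [-2.63, 2.63], [-0.92, 2.1], [0.06, 2.66], [-1.3, 4.44], [0, 2.69], [-3.02, 3.02]. Speed limits (rad/s): [2.22, 2.22, 2.79, 3.14, 3.14, 3.14].

### API

Orientations are given as a rotation vector (axis times angle).
In Python, from rig import manip gives the robot as it stands.
- The arm moves only by the tool play_rows, never from a script. Its argument "targets" is a list of rows, each an object of numbers: "dx", "dy", "dz": the shift along the tool's x, y, z in cm; "twist": the turn about the tool's z in degrees; "grip": the opening in per cent of the stroke, from 0 (shut) to 100 (fully open). In form: [{"dx": .., "dy": .., "dz": .., "twist": .., "grip": ..}, ...]. A call has 1 to 20 rows; each row is the pose to reach, as a shift and turn from the pose commanded when the call began, along the tool's axes at that moment; what a row does not reach only later rows make up. A row lasts 1/8 s, in which the tool goes at most 62.5 mm and 10.7 degrees, less where a joint would pass 70% of its speed; a pose out of reach is approached as far as the arm can. A call with a gripper value outside its range is refused whole. The fingers move at their own pace and stop on an object; "squeeze" is the grip in N (left out, the last holds). Time passes only in rows, so rows that repeat a pose let the fingers close. It gives the time, the measured TCP pose, the force, the opening and the grip force at its end, in the units of the state.
- manip.observe(): the state, without advancing time (a new reading comes with each control period).
- manip.get_image(name): name is "scene" or "top" or "wrist"; returns the picture (420x560x3 uint8, red, green, blue); there is no depth.
- manip.camera_params(name): a dict with "mtx" (3x3 intrinsics, pixels), "world_from_camera" (4x4, takes a point from camera to world coordinates); the wrist camera has in their place "mount" (4x4, takes a point from camera to tool coordinates, whose origin is the TCP and whose axes are the flange's). Camera axes: x right, y down, z forward; pixel columns grow to the right and rows downward; lengths in m; the calibration is good to about 2 mm. A picture is of the moment at which its call begins: read the wrist's pose just before it. camera_params takes no time and is no camera call.
- manip.finish_job(): hands the job in; it is judged then, once.
The state is a dict: "time_s": time; "joint_positions": joint angles; "joint_velocities": joint speeds; "effort": joint torques, N m; "tcp_pos": TCP position; "orientation": TCP orientation; "wrist_force": force on the tool from outside, world axes, zero at the start; "moment": the same for the moment, N m; "finger_gap": finger opening in m; "finger_force": force on a finger pad.
Only numpy, scipy, OpenCV 4.12 (cv2) and the standard library are available. Lean on these libraries where they do the work, as an engineer would, in place of code of your own. Each camera call takes 0.05 s, during which the arm holds its last target. There are 200 camera calls.

### The job

Take the temperature sensor with the red head out of the grey probe block and thread its stem down through the white guide bush on the titration stand, then through the blue gland in the vessel lid, without forcing it. Lower it until the red ring on the stem is level with the top of the guide bush, its tip hanging clear of the glass bottom, and finish while still holding it there, upright and still, so that the screws can be tightened by someone else. Leave the other two probes in the block and do not disturb anything else on the bench.

Things in the scene. Friction and masses are not known exactly. Their poses are not given: they have to be found in the camera images.
- sensor: Temperature sensor: straight stainless stem, 10 mm diameter, 128 mm long, flat tip; above it a round red head 28 mm across (full width from 131 to 173 mm above the tip) and a 10 mm tall, 12 mm wide connector to 185 mm; about 0.1 kg. Origin at the centre of the tip, z up along the stem. It starts upright in one bore of the probe block, tip 8 mm above the table.
- sensor_ring (a point): The painted red depth ring, a 4 mm wide band on the sensor's stem 102 mm above the tip (this point is its centre, on the stem's axis).
- sensor_head (a point): Middle of the sensor's red head, on its axis, 152 mm above the tip: the place to grip.
- rack: Fixed grey probe block, 70 mm (x) by 200 mm (y) by 60 mm tall, origin at the centre of its underside. Three vertical bores, 12 mm wide, 52 mm deep, in a row at y = -65, 0 and 65 mm; one probe stands in each, in any order, tops 193 mm above the table. Heads are 28 mm wide, 37 mm apart edge to edge, so a gripper closing along the block's x has most room.
- stand: Fixed titration stand: white base plate, 170 mm (x) by 250 mm (its y from -70 to 180 mm), 12 mm thick; steel column 15 mm thick, 432 mm high, at y = 145 mm. Origin on the table, on the common vertical axis of guide bush, lid gland and vessel. Two bars from the column carry bush and lid. Nothing rises above the bush's top but the column and a clamp lever beside it.
- guide_mouth (a point): Centre of the top face of the white guide bush in its black clamp, 138 mm above the table. The bush is 18 mm long with a 13 mm bore whose mouth flares to 26 mm over the top 9 mm; outside 46 mm across with the clamp; its underside is 120 mm above the table. The axis is vertical.
- gland_mouth (a point): Centre of the top of the blue gland on the lid, directly below the guide bush, 98 mm above the table (22 mm gap below the bush). 13 mm bore down to 80 mm above the table, with a mouth that flares to 24 mm over the top 7 mm. Below it is the inside of the vessel.
- vessel_floor (a point): Centre of the inner glass floor of the vessel, 16 mm above the table. With the red ring level with the guide bush's top, the sensor's tip is 36 mm above the table, 20 mm clear of this floor.
- electrode: Bystander: a probe of the sensor's shape and size with an amber glass stem and a blue head, in the block. Origin at its tip.
- sampler: Bystander: a probe of the sensor's shape and size, all white, in the block. Origin at its tip.
- amber_bottle: Bystander: amber glass bottle, 80 mm across, 190 mm tall, to the left of the stand. Origin at the centre of its underside.
- wash_bottle: Bystander: clear wash bottle with blue cap and spout, 68 mm across, about 196 mm tall, at the back. Origin at the centre of its underside.
- jar: Bystander: white jar, 52 mm across, 65 mm tall, left of the stand. Origin at the centre of its underside.
- dropper: Bystander: small amber bottle, 38 mm across, 80 mm tall, behind and left of the probe block. Origin at the centre of its underside.
- measuring_cylinder: Bystander: clear measuring cylinder with blue foot 72 mm across, 214 mm tall, at the back right. Origin at the centre of its underside.
- beaker: Bystander: empty glass beaker, 76 mm across the rim, 94 mm tall, at the right. Origin at the centre of its underside.

How it is judged:
On the way, in this order (a step that is already met when the one before it is completed fails the run):
1. the sensor is lifted clear of the probe block in the grip (height (world z) of sensor above 0.065 m and contact force between the fingers and sensor above 1 N), for 0.1 s.
2. its tip is inside the guide bush (z of sensor in the frame of guide_mouth below -0.012 m and horizontal distance between sensor and guide_mouth below 0.005 m), for 0.1 s.
3. its tip has gone on through the gland into the vessel, the stem still in the guide bush (z of sensor in the frame of gland_mouth below -0.018 m and horizontal distance between sensor and gland_mouth below 0.005 m and horizontal distance between sensor_ring and guide_mouth below 0.008 m), for 0.1 s.
At the end, for the whole second after the job is handed in: The sensor spans both bushings, held by the fingers, at rest: the red ring within 8 mm of the height of the guide bush's top and within 4 mm of its axis, the tip within 5 mm of the gland's axis, tilt under 0.06 rad, and less than 10 N between sensor and stand (not jammed) (z of sensor_ring in the frame of guide_mouth between -0.008 and 0.008 m and horizontal distance between sensor_ring and guide_mouth below 0.004 m and horizontal distance between sensor and gland_mouth below 0.005 m and angle between sensor's own z axis and vertical below 0.06 rad and contact force between the fingers and sensor above 1 N and contact force between sensor and stand below 10 N and linear speed of sensor below 0.02 m/s); the arm keeps its last pose, push and grip.
It fails at once if the sensor's tip touches the bottom of the glass vessel (horizontal distance between sensor and vessel_floor below 0.03 m and z of sensor in the frame of vessel_floor below 0.002 m).
It fails at once if the sensor is forced against the stand with more than 40 N (contact force between sensor and stand above 40 N).
It fails at once if another probe is moved by more than 20 mm (distance of any of electrode, sampler from where it was at the start of the episode above 0.02 m).
It fails at once if another thing on the bench is moved by more than 30 mm or tipped (distance of any of amber_bottle, wash_bottle, jar, dropper, measuring_cylinder, beaker from where it was at the start of the episode above 0.03 m or angle between any of amber_bottle, wash_bottle, jar, dropper, measuring_cylinder, beaker's own z axis and vertical above 0.5 rad).
It also fails if it takes over 42 s, if anything falls off the work surface, if the arm or the gripper's body presses on something with over 40 N, if the wrist force passes 120 N, or if a joint passes its speed limit or range.

## Working session

There is one attempt and no reset: what is moved stays moved. The work goes in short steps, Python scripts to look and compute and a tool call to move; the robot and the scene stay as the last step left them, time stands still between calls to the robot, and variables do not carry over. Pictures are saved under pics/ and viewed, at most 10 in all, crops included, and the job is handed in when it is done.

Besides the shell and the picture viewer there is one more tool, called after ">>>" as a command line: name --argument value ..., lists and objects as JSON in quotes. play_rows: Moves the arm, as the interface text tells. Its arguments: {"type":"object","properties":{"targets":{"type":"array","items":{"type":"object","properties":{"dx":{"type":"number"},"dy":{"type":"number"},"dz":{"type":"number"},"twist":{"type":"number"},"grip":{"type":"number"}}}},"squeeze":{"type":"number"}},"required":["targets"]}

```bash
mkdir -p pics; cat > h.py <<'E'
import numpy as np, cv2
from rig import manip
from scipy.spatial.transform import Rotation as R
def grab(n,f):
    im=manip.get_image(n); cv2.imwrite('pics/'+f,im[:,:,::-1]); return im
def cam(n,st=None):
    p=manip.camera_params(n); K=np.array(p['mtx'])
    if 'world_from_camera' in p: return K,np.array(p['world_from_camera'])
    T=np.eye(4); T[:3,:3]=R.from_rotvec(st['orientation']).as_matrix(); T[:3,3]=st['tcp_pos']
    return K,T@np.array(p['mount'])
def onz(K,T,uv,z):
    d=T[:3,:3]@np.linalg.solve(K,[uv[0],uv[1],1]); o=T[:3,3]
    return o+d*(z-o[2])/d[2]
def proj(K,T,p):
    q=np.linalg.inv(T)@np.append(p,1); q=K@q[:3]; return q[:2]/q[2]
E
python3 - <<'E'
from h import *
s=manip.observe(); print({k:np.round(v,3) for k,v in s.items()})
print(R.from_rotvec(s['orientation']).as_matrix().round(3))
ims=[grab(n,n+'0.png') for n in('scene','top')]
for n in('scene','top','wrist'):
    K,T=cam(n,s); print(n,K.round(1).tolist(),T.round(3).tolist())
E
```

```text
{'time_s': np.float64(0.0), 'joint_positions': array([ 1.196,  0.354,  1.634, -0.   ,  1.155, -0.002]), 'joint_velocities': array([ 0.001, -0.   ,  0.001,  0.001, -0.   ,  0.   ]), 'effort': array([ 1.0000e-03, -6.0525e+01, -3.4207e+01,  0.0000e+00,  9.0000e-03,
       -0.0000e+00]), 'tcp_pos': array([0.227, 0.582, 0.231]), 'orientation': array([-5.820e-01, -3.087e+00,  2.000e-03]), 'wrist_force': array([-0.207, -0.477,  0.035]), 'moment': array([-0.031, -0.041,  0.005]), 'finger_force': np.float64(0.0), 'finger_gap': np.float64(0.085)}
[[-0.931  0.364 -0.001]
 [ 0.364  0.931 -0.001]
 [ 0.    -0.001 -1.   ]]
scene [[418.8, 0.0, 283.4], [0.0, 418.8, 214.5], [0.0, 0.0, 1.0]] [[0.834, 0.371, -0.409, 1.091], [0.552, -0.538, 0.637, -0.837], [0.016, -0.757, -0.653, 0.973], [0.0, 0.0, 0.0, 1.0]]
top [[399.9, 0.0, 283.2], [0.0, 399.9, 207.9], [0.0, 0.0, 1.0]] [[0.022, -0.996, 0.087, 0.471], [-1.0, -0.023, -0.011, 0.002], [0.013, -0.087, -0.996, 1.193], [0.0, 0.0, 0.0, 1.0]]
wrist [[352.5, 0.0, 279.7], [0.0, 352.5, 215.5], [0.0, 0.0, 1.0]] [[0.364, 0.888, 0.28, 0.155], [0.931, -0.347, -0.111, 0.609], [-0.002, 0.301, -0.954, 0.372], [0.0, 0.0, 0.0, 1.0]]
```

View pics/top0.png

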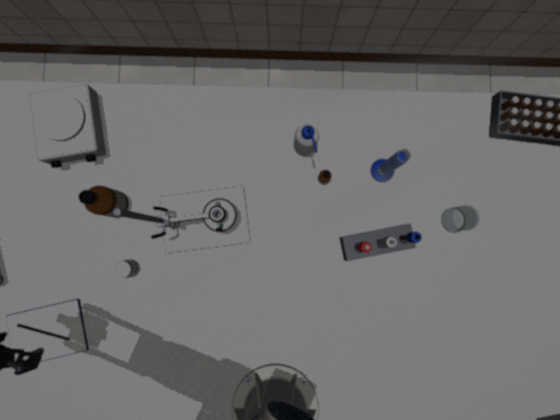

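View pics/scene0.png

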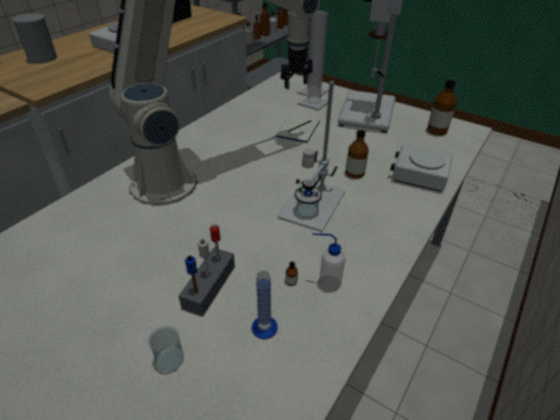

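The top view shows the red head at about (365,247), white at (391,242), blue at (414,237) and the guide bush near (217,213). Next I'll measure those points and zoom in on the two areas.

```bash
python3 - <<'E'
from h import *
for n in('top','scene'):
    im=cv2.imread(f'pics/{n}0.png').astype(int); K,T=cam(n)
    b,g,r=im[...,0],im[...,1],im[...,2]
    m=((r>70)&(r>2.2*g)&(r>2.2*b)).astype(np.uint8)
    N,_,st,c=cv2.connectedComponentsWithStats(m)
    for i in range(1,N):
        if st[i,4]>15: print(n,st[i],c[i].round(1),onz(K,T,c[i],.17).round(3))
K,T=cam('top')
for nm,uv,z in [('white',(391,242),.18),('blue',(414,237),.18),('bush',(217.5,213.5),.138)]: print(nm,onz(K,T,uv,z).round(3))
for uv in [(341,236),(408,225),(417,247),(346,259)]: print(onz(K,T,uv,.06).round(3))
im=cv2.imread('pics/top0.png'); 
a=cv2.resize(im[180:260,150:260],None,fx=7,fy=7,interpolation=cv2.INTER_CUBIC)
s=cv2.imread('pics/scene0.png')
cv2.imwrite('pics/c0.png',np.clip(a*1.6,0,255))
E
```

```text
top [361 242  10  10  57] [365.  246.5] [ 0.467 -0.22   0.17 ]
scene [210 226   9   6  34] [214.  228.9] [ 0.461 -0.217  0.17 ]
white [ 0.479 -0.284  0.18 ]
blue [ 0.493 -0.342  0.18 ]
bush [0.545 0.164 0.138]
[ 0.494 -0.175  0.06 ]
[ 0.53  -0.366  0.06 ]
[ 0.468 -0.391  0.06 ]
[ 0.43 -0.19  0.06][ WARN:0@0.645] global loadsave.cpp:1063 imwrite_ Unsupported depth image for selected encoder is fallbacked to CV_8U.
```

View pics/c0.png

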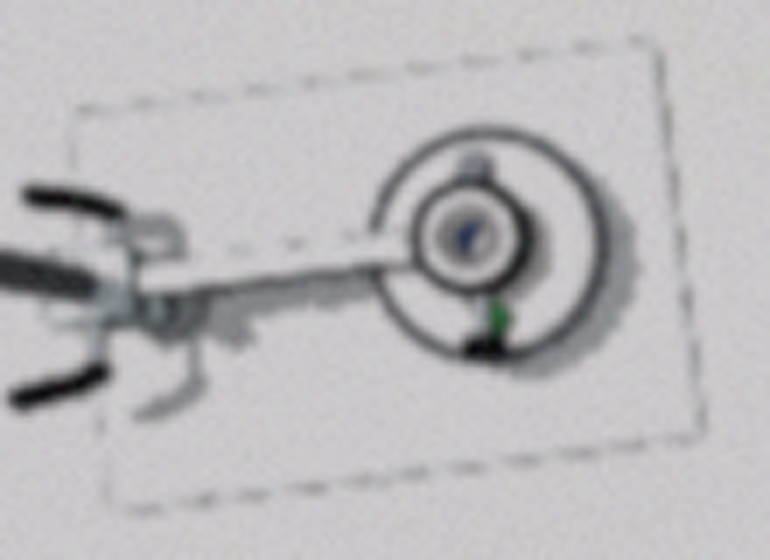

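>>> play_rows --targets '[{"dx":-51.5,"dy":-65.8,"dz":-3,"twist":58,"grip":100},{"dx":-51.5,"dy":-65.8,"dz":-3,"twist":58,"grip":100},{"dx":-51.5,"dy":-65.8,"dz":-3,"twist":58,"grip":100},{"dx":-51.5,"dy":-65.8,"dz":-3,"twist":58,"grip":100},{"dx":-51.5,"dy":-65.8,"dz":-3,"twist":58,"grip":100},{"dx":-51.5,"dy":-65.8,"dz":-3,"twist":58,"grip":100},{"dx":-51.5,"dy":-65.8,"dz":-3,"twist":58,"grip":100},{"dx":-51.5,"dy":-65.8,"dz":-3,"twist":58,"grip":100},{"dx":-51.5,"dy":-65.8,"dz":-3,"twist":58,"grip":100},{"dx":-51.5,"dy":-65.8,"dz":-3,"twist":58,"grip":100},{"dx":-51.5,"dy":-65.8,"dz":-3,"twist":58,"grip":100},{"dx":-51.5,"dy":-65.8,"dz":-3,"twist":58,"grip":100},{"dx":-51.5,"dy":-65.8,"dz":-3,"twist":58,"grip":100},{"dx":-51.5,"dy":-65.8,"dz":-3,"twist":58,"grip":100},{"dx":-51.5,"dy":-65.8,"dz":-3,"twist":58,"grip":100},{"dx":-51.5,"dy":-65.8,"dz":-3,"twist":58,"grip":100},{"dx":-51.5,"dy":-65.8,"dz":-3,"twist":58,"grip":100},{"dx":-51.5,"dy":-65.8,"dz":-3,"twist":58,"grip":100}]'

```text
time_s: 2.35
tcp_pos: [0.4676, -0.2173, 0.2615]
orientation: [2.004, 2.419, 0.0]
wrist_force: [-0.8, 0.1, -0.4]
finger_gap: 0.0853
finger_force: 0.0
```

```bash
python3 - <<'E'
from h import *
s=manip.observe(); print(s['time_s'],np.round(s['joint_positions'],3),np.round(s['tcp_pos'],4)); 
print(R.from_rotvec(s['orientation']).as_matrix().round(3))
im=grab('wrist','w1.png').astype(int); K,T=cam('wrist',s)
print(proj(K,T,[.467,-.2185,.193]),T.round(3).tolist())
E
```

```text
2.35 [-0.438  0.152  1.831  0.     1.159 -0.625] [ 0.4676 -0.2173  0.2615]
[[-0.186  0.983  0.   ]
 [ 0.983  0.186  0.   ]
 [-0.     0.    -1.   ]]
[279.57666319 232.35298416] [[0.982, 0.178, 0.056, 0.453], [0.186, -0.937, -0.296, -0.142], [0.0, 0.301, -0.954, 0.403], [0.0, 0.0, 0.0, 1.0]]
```

View pics/w1.png

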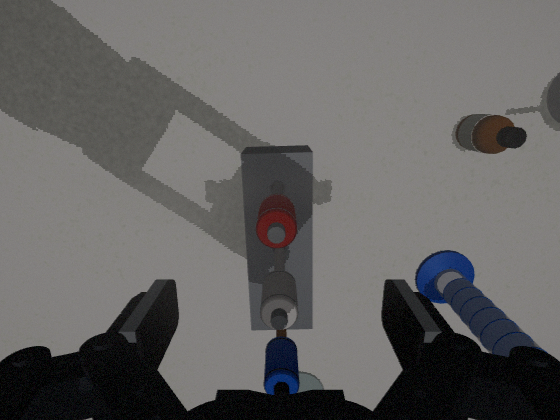

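The wrist view shows the connector top at about (276,234), and the rack edges line up with the fingers. The sensor sits about 3 mm off the tool axis, so I'll descend with that correction and grip.

>>> play_rows --squeeze 40 --targets '[{"dx":-0.2,"dy":-0.25,"dz":4,"grip":100},{"dx":-0.2,"dy":-0.25,"dz":8,"grip":100},{"dx":-0.2,"dy":-0.25,"dz":11,"grip":100},{"dx":-0.2,"dy":-0.25,"dz":12.2,"grip":100},{"dx":-0.2,"dy":-0.25,"dz":12.2,"grip":100},{"dx":-0.2,"dy":-0.25,"dz":12.2,"grip":50},{"dx":-0.2,"dy":-0.25,"dz":12.2,"grip":20},{"dx":-0.2,"dy":-0.25,"dz":12.2,"grip":20},{"dx":-0.2,"dy":-0.25,"dz":12.2,"grip":20},{"dx":-0.2,"dy":-0.25,"dz":12.2,"grip":20},{"dx":-0.2,"dy":-0.25,"dz":12.2,"grip":20},{"dx":-0.2,"dy":-0.25,"dz":12.2,"grip":20}]'

```text
$.targets[0]: bad value
```

>>> play_rows --squeeze 40 --targets '[{"dx":-0.2,"dy":-0.25,"dz":4,"twist":0,"grip":100},{"dx":-0.2,"dy":-0.25,"dz":8,"twist":0,"grip":100},{"dx":-0.2,"dy":-0.25,"dz":11,"twist":0,"grip":100},{"dx":-0.2,"dy":-0.25,"dz":12.2,"twist":0,"grip":100},{"dx":-0.2,"dy":-0.25,"dz":12.2,"twist":0,"grip":100},{"dx":-0.2,"dy":-0.25,"dz":12.2,"twist":0,"grip":50},{"dx":-0.2,"dy":-0.25,"dz":12.2,"twist":0,"grip":20},{"dx":-0.2,"dy":-0.25,"dz":12.2,"twist":0,"grip":20},{"dx":-0.2,"dy":-0.25,"dz":12.2,"twist":0,"grip":20},{"dx":-0.2,"dy":-0.25,"dz":12.2,"twist":0,"grip":20},{"dx":-0.2,"dy":-0.25,"dz":12.2,"twist":0,"grip":20},{"dx":-0.2,"dy":-0.25,"dz":12.2,"twist":0,"grip":20}]'

```text
time_s: 3.9
tcp_pos: [0.4659, -0.221, 0.1399]
orientation: [2.005, 2.417, 0.0]
wrist_force: [-0.6, -0.5, 6.1]
finger_gap: 0.027
finger_force: 39.1
```

>>> play_rows --squeeze 60 --targets '[{"dx":0,"dy":0,"dz":0,"twist":0,"grip":15},{"dx":0,"dy":0,"dz":-1,"twist":0,"grip":15},{"dx":0,"dy":0,"dz":-3.5,"twist":0,"grip":15},{"dx":0,"dy":0,"dz":-7,"twist":0,"grip":15},{"dx":0,"dy":0,"dz":-11,"twist":0,"grip":15},{"dx":0,"dy":0,"dz":-14.5,"twist":0,"grip":15},{"dx":0,"dy":0,"dz":-16,"twist":0,"grip":15},{"dx":0,"dy":0,"dz":-16,"twist":0,"grip":15},{"dx":0,"dy":0,"dz":-16,"twist":0,"grip":15}]'

```text
time_s: 5.03
tcp_pos: [0.4648, -0.2204, 0.2978]
orientation: [-2.004, -2.416, 0.001]
wrist_force: [1.0, 0.7, -1.1]
finger_gap: 0.0268
finger_force: 59.4
```

```bash
python3 - <<'E'
from h import *
s=manip.observe(); p=s['tcp_pos']; print(p.round(4),s['wrist_force'].round(2),s['finger_gap'])
im=grab('wrist','w2.png'); sc=grab('scene','s2.png')
K,T=cam('wrist',s)
for h in (0,.06,.1,.104,.131): print(h,proj(K,T,[p[0],p[1],p[2]-.132+h]).round(1))
Ks,Ts=cam('scene')
for h in (0,.128,.152): print(proj(Ks,Ts,[p[0],p[1],p[2]-.132+h]).round(1))
u,v=proj(Ks,Ts,p).astype(int)
a=cv2.resize(sc[v-50:v+50,u-50:u+50,::-1],None,fx=5,fy=5); b=cv2.resize(im[:,:,::-1],None,fx=.5,fy=.5)
b=cv2.resize(im[150:420,180:380,::-1],None,fy=500/270,fx=1.48)
cv2.imwrite('pics/c2.png',cv2.convertScaleAbs(np.hstack([a,b]),alpha=1.5))
E
```

```text
[ 0.4648 -0.2204  0.2978] [ 0.98  0.73 -1.1 ] 0.02679163468322475
0 [280.9 204. ]
0.06 [281. 229.]
0.1 [281.2 254.1]
0.104 [281.2 257.2]
0.131 [281.3 281.9]
[214.2 231.3]
[209.7 195.4]
[208.8 188.1]
```

View pics/c2.png

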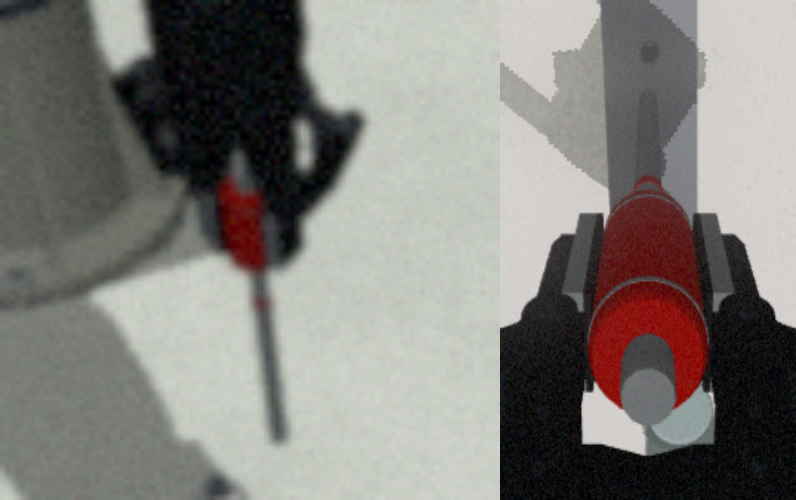

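The sensor hangs nearly straight, with its tip at about wrist pixel (280,200) and the connector top at about (280,365). I'll compute the tilt and offset from those points.

```bash
python3 - <<'E'
from h import *
s=manip.observe(); p=s['tcp_pos'];K,T=cam('wrist',s); Rt=R.from_rotvec(s['orientation']).as_matrix()
zt=p[2]-.132
print('tilt',Rt[:,2].round(4))
for n,uv,h in [('tip',(280,201),0),('headtop rim ctr',None,.173),('conn',(280,364.5),.185)]:
    if uv: print(n,((onz(K,T,uv,zt+h)-p)@Rt).round(4))
Ks,Ts=cam('scene'); u,v=proj(Ks,Ts,p).astype(int); uv=(u-50+278/5,v-50+436/5)
print('scene tip',uv,((onz(Ks,Ts,uv,zt)-p)@Rt).round(4))
b=np.array([.5445,.1645,.297]); print('bush shift tool', ((b-p)@Rt).round(4))
E
```

```text
tilt [-0.0023  0.0011 -1.    ]
tip [ 0.0023 -0.0005  0.132 ]
conn [ 0.0008 -0.0006 -0.053 ]
scene tip (np.float64(214.6), np.float64(231.2)) [0.0005 0.001  0.132 ]
bush shift tool [0.3636 0.1494 0.001 ]
```

>>> play_rows --squeeze 60 --targets '[{"dx":3,"dy":1.2,"dz":0,"twist":-10,"grip":15},{"dx":7,"dy":2.9,"dz":0,"twist":-20,"grip":15},{"dx":11,"dy":4.5,"dz":0,"twist":-30,"grip":15},{"dx":15,"dy":6.1,"dz":0,"twist":-40,"grip":15},{"dx":19,"dy":7.8,"dz":0,"twist":-50,"grip":15},{"dx":23,"dy":9.4,"dz":0,"twist":-60,"grip":15},{"dx":27,"dy":11.1,"dz":0,"twist":-70,"grip":15},{"dx":31,"dy":12.7,"dz":0,"twist":-79,"grip":15},{"dx":34,"dy":13.9,"dz":0,"twist":-79,"grip":15},{"dx":36,"dy":14.7,"dz":0,"twist":-79,"grip":15},{"dx":36.4,"dy":14.9,"dz":0,"twist":-79,"grip":15},{"dx":36.4,"dy":14.9,"dz":0,"twist":-79,"grip":15},{"dx":36.4,"dy":14.9,"dz":0,"twist":-79,"grip":15}]'

```text
time_s: 6.75
tcp_pos: [0.5446, 0.1635, 0.2992]
orientation: [-0.011, -3.141, 0.001]
wrist_force: [-0.5, -0.8, -1.4]
finger_gap: 0.0269
finger_force: 59.4
```

```bash
python3 - <<'E'
from h import *
s=manip.observe(); p=s['tcp_pos']; Rt=R.from_rotvec(s['orientation']).as_matrix(); print(p.round(4),Rt.round(3).tolist(),s['joint_positions'].round(2))
im=grab('wrist','w3.png'); sc=grab('scene','s3.png')
K,T=cam('wrist',s); print(proj(K,T,[p[0],p[1],p[2]-.132]),proj(K,T,[.5445,.1645,.138]))
a=cv2.resize(sc[130:240,255:365,::-1],(500,500),interpolation=cv2.INTER_CUBIC)
b=cv2.resize(im[140:260,220:290+50,::-1],(300,300),interpolation=cv2.INTER_CUBIC)
b=cv2.copyMakeBorder(b,0,200,0,0,0)
cv2.imwrite('pics/c3.png',cv2.convertScaleAbs(np.hstack([a,b]),alpha=1.6))
E
```

```text
[0.5446 0.1635 0.2992] [[-1.0, 0.007, -0.0], [0.007, 1.0, -0.0], [0.0, -0.0, -1.0]] [ 0.29  0.21  1.68 -0.    1.26 -1.27]
[280.41021517 205.14411499] [281.4865741  196.01038472]
```

View pics/c3.png

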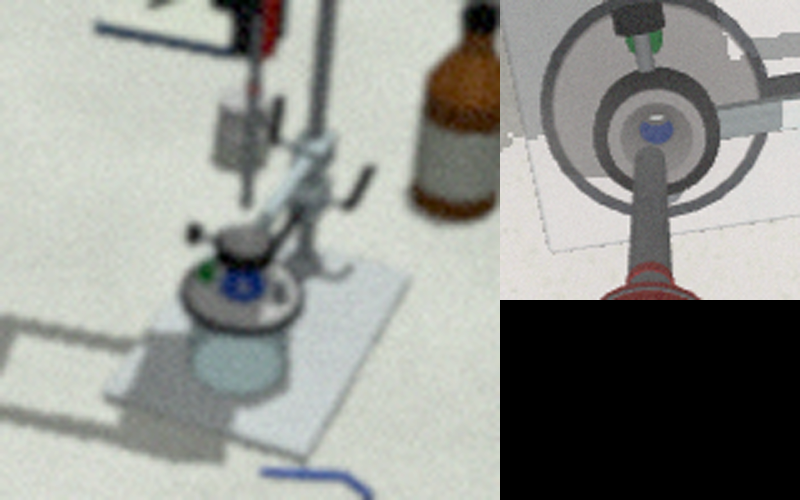

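The wrist view shows the bush ring centre at about (282.5,193) and the stem tip's axis at about (280.4,204.4), which is where the TCP axis projects. Next I'll compute the correction, with the scene image as a cross-check.

```bash
python3 - <<'E'
from h import *
s=manip.observe(); p=s['tcp_pos'];K,T=cam('wrist',s); Rt=R.from_rotvec(s['orientation']).as_matrix()
zt=p[2]-.132
t=onz(K,T,(280.4,204.4),zt); b=onz(K,T,(282.5,193),.138)
print(t.round(4),b.round(4),'tool shift tip->bush',((b-t)@Rt).round(4))
Ks,Ts=cam('scene'); f=110/500
t=onz(Ks,Ts,(255+246*f,130+204*f),zt); b=onz(Ks,Ts,(255+243.5*f,130+243*f),.138)
print('scene',t.round(4),b.round(4),((b-t)@Rt).round(4))
E
```

```text
[0.5441 0.1637 0.1674] [0.5419 0.1656 0.138 ] tool shift tip->bush [0.0022 0.0019 0.0294]
scene [0.5452 0.1644 0.1674] [0.5491 0.1575 0.138 ] [-0.004  -0.0069  0.0294]
```

>>> play_rows --squeeze 60 --targets '[{"dx":0.2,"dy":0.17,"dz":0,"twist":0,"grip":15},{"dx":0.2,"dy":0.17,"dz":0.8,"twist":0,"grip":15},{"dx":0.2,"dy":0.17,"dz":1.6,"twist":0,"grip":15},{"dx":0.2,"dy":0.17,"dz":2.4,"twist":0,"grip":15},{"dx":0.2,"dy":0.17,"dz":2.7,"twist":0,"grip":15},{"dx":0.2,"dy":0.17,"dz":2.7,"twist":0,"grip":15},{"dx":0.2,"dy":0.17,"dz":2.7,"twist":0,"grip":15}]'

```text
time_s: 7.72
tcp_pos: [0.5429, 0.1663, 0.2725]
orientation: [0.01, 3.141, 0.0]
wrist_force: [0.1, -0.2, -0.1]
finger_gap: 0.0266
finger_force: 59.4
```

```bash
python3 - <<'E'
from h import *
s=manip.observe(); p=s['tcp_pos']; print(p.round(4),s['wrist_force'].round(2))
im=grab('wrist','w4.png'); tp=grab('top','t4.png'); sc=grab('scene','s4.png')
K,T=cam('wrist',s); print(proj(K,T,[p[0],p[1],p[2]-.132]),proj(K,T,[p[0],p[1],.138]))
Ks,Ts=cam('scene'); print(proj(Ks,Ts,[p[0],p[1],.138]))
b=cv2.resize(im[150:250,230:330,::-1],(400,400),interpolation=cv2.INTER_CUBIC)
a=cv2.resize(sc[160:210,285:335,::-1],(400,400),interpolation=cv2.INTER_CUBIC)
cv2.imwrite('pics/c4.png',cv2.convertScaleAbs(np.hstack([a,b]),alpha=1.6))
E
```

```text
[0.5429 0.1663 0.2725] [ 0.14 -0.19 -0.14]
[280.33140939 205.05519843] [280.32573364 204.21076565]
[308.32533153 181.54731801]
```

View pics/c4.png

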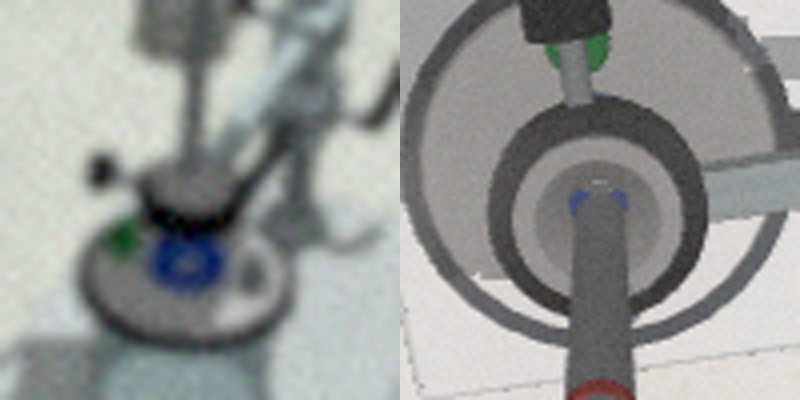

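The bush ring surrounds the tip with only a small offset. I'll fit the white-to-black boundary as a circle on the z = 0.138 plane.

```bash
cat > fit.py <<'E'
from h import *
from scipy.optimize import least_squares
def fit(f,s,c0):
    g=cv2.GaussianBlur(cv2.imread(f,0),(3,3),0).astype(float); K,T=cam('wrist',s); P=[]
    for a in np.radians(np.r_[0:65:3,116:361:3]):
        r=np.arange(17,25,.25); u=c0[0]+r*np.cos(a); v=c0[1]+r*np.sin(a)
        l=cv2.remap(g.astype(np.float32),u.astype(np.float32)[None],v.astype(np.float32)[None],1)[0]
        d=np.diff(l); i=d.argmin()
        if d[i]<-3: P.append(onz(K,T,(u[i],v[i]),.138)[:2])
    P=np.array(P); q=least_squares(lambda x:np.hypot(*(P-x[:2]).T)-x[2],[*P.mean(0),.018],loss='soft_l1',f_scale=.0005)
    return q.x,len(P),np.median(abs(q.fun))
E
python3 - <<'E'
from fit import *
s=manip.observe(); p=s['tcp_pos']; K,T=cam('wrist',s); Rt=R.from_rotvec(s['orientation']).as_matrix()
for c in [(279.5,204),(279.5,202.5)]:
    x,n,e=fit('pics/w4.png',s,c); print(x.round(4),n,e, ((np.r_[x[:2],.138]-p)@Rt).round(4))
t=onz(K,T,(280,204),p[2]-.132); print('tip',((t-p)@Rt).round(4))
E
```

```text
[0.5434 0.1652 0.0173] 104 0.00014639500819058418 [-0.0004 -0.0011  0.1346]
[0.5434 0.1652 0.0173] 104 0.0001634488740378786 [-0.0004 -0.0011  0.1346]
tip [ 0.0009 -0.0003  0.132 ]
```

>>> play_rows --squeeze 60 --targets '[{"dx":-0.08,"dy":-0.08,"dz":0,"twist":0,"grip":15},{"dx":-0.08,"dy":-0.08,"dz":0.4,"twist":0,"grip":15},{"dx":-0.08,"dy":-0.08,"dz":0.8,"twist":0,"grip":15},{"dx":-0.08,"dy":-0.08,"dz":1.1,"twist":0,"grip":15},{"dx":-0.08,"dy":-0.08,"dz":1.4,"twist":0,"grip":15},{"dx":-0.08,"dy":-0.08,"dz":1.7,"twist":0,"grip":15},{"dx":-0.08,"dy":-0.08,"dz":1.7,"twist":0,"grip":15}]'

```text
time_s: 8.75
tcp_pos: [0.5435, 0.1654, 0.255]
orientation: [-0.01, -3.141, 0.0]
wrist_force: [-0.5, 0.5, -1.5]
finger_gap: 0.0266
finger_force: 59.4
```

>>> play_rows --squeeze 60 --targets '[{"dx":0,"dy":0,"dz":0.4,"twist":0,"grip":15},{"dx":0,"dy":0,"dz":0.8,"twist":0,"grip":15},{"dx":0,"dy":0,"dz":1.2,"twist":0,"grip":15},{"dx":0,"dy":0,"dz":1.6,"twist":0,"grip":15},{"dx":0,"dy":0,"dz":2.0,"twist":0,"grip":15},{"dx":0,"dy":0,"dz":2.0,"twist":0,"grip":15}]'

```text
time_s: 9.5
tcp_pos: [0.5435, 0.1654, 0.2349]
orientation: [-0.01, -3.141, 0.0]
wrist_force: [-0.1, 0.0, -0.9]
finger_gap: 0.0267
finger_force: 59.4
```

```bash
python3 - <<'E'
from h import *
s=manip.observe(); p=s['tcp_pos']; print(p.round(4),s['wrist_force'].round(2),s['moment'].round(3),R.from_rotvec(s['orientation']).as_matrix()[:,2].round(4))
E
```

```text
[0.5435 0.1654 0.2349] [-0.06  0.03 -0.87] [ 0.063 -0.077 -0.003] [-3.e-04 -1.e-04 -1.e+00]
```

Free of contact so far, with the tip at about z = 0.103. I'll go on through the gland.

>>> play_rows --squeeze 60 --targets '[{"dx":0,"dy":0,"dz":0.4,"twist":0,"grip":15},{"dx":0,"dy":0,"dz":0.8,"twist":0,"grip":15},{"dx":0,"dy":0,"dz":1.2,"twist":0,"grip":15},{"dx":0,"dy":0,"dz":1.6,"twist":0,"grip":15},{"dx":0,"dy":0,"dz":2.0,"twist":0,"grip":15},{"dx":0,"dy":0,"dz":2.0,"twist":0,"grip":15}]'

```text
time_s: 10.25
tcp_pos: [0.5435, 0.1654, 0.2149]
orientation: [-0.01, -3.141, 0.0]
wrist_force: [0.4, 0.6, -1.1]
finger_gap: 0.0268
finger_force: 59.4
```

>>> play_rows --squeeze 60 --targets '[{"dx":0,"dy":0,"dz":0.4,"twist":0,"grip":15},{"dx":0,"dy":0,"dz":0.8,"twist":0,"grip":15},{"dx":0,"dy":0,"dz":1.3,"twist":0,"grip":15},{"dx":0,"dy":0,"dz":1.8,"twist":0,"grip":15},{"dx":0,"dy":0,"dz":2.3,"twist":0,"grip":15},{"dx":0,"dy":0,"dz":2.8,"twist":0,"grip":15},{"dx":0,"dy":0,"dz":3.3,"twist":0,"grip":15},{"dx":0,"dy":0,"dz":3.7,"twist":0,"grip":15},{"dx":0,"dy":0,"dz":4.0,"twist":0,"grip":15},{"dx":0,"dy":0,"dz":4.0,"twist":0,"grip":15}]'

```text
time_s: 11.5
tcp_pos: [0.5435, 0.1654, 0.1751]
orientation: [-0.01, -3.141, 0.0]
wrist_force: [0.2, 0.7, -0.4]
finger_gap: 0.0265
finger_force: 59.4
```

```bash
python3 - <<'E'
from h import *
s=manip.observe(); p=s['tcp_pos']; print(p.round(4),s['wrist_force'].round(2))
im=grab('wrist','w5.png'); sc=grab('scene','s5.png')
Ks,Ts=cam('scene')
for z in (.138,p[2]-.132+.102,p[2]-.132+.131): print(proj(Ks,Ts,[p[0],p[1],z]).round(1))
a=cv2.resize(sc[150:200,285:335,::-1],(400,400),interpolation=cv2.INTER_CUBIC)
b=cv2.resize(im[150:300,205:355,::-1],(400,400),interpolation=cv2.INTER_CUBIC)
cv2.imwrite('pics/c5.png',cv2.convertScaleAbs(np.hstack([a,b]),alpha=1.6))
E
```

```text
[0.5435 0.1654 0.1751] [ 0.23  0.68 -0.43]
[308.4 181.7]
[308.5 180. ]
[308.9 172.9]
```

View pics/c5.png

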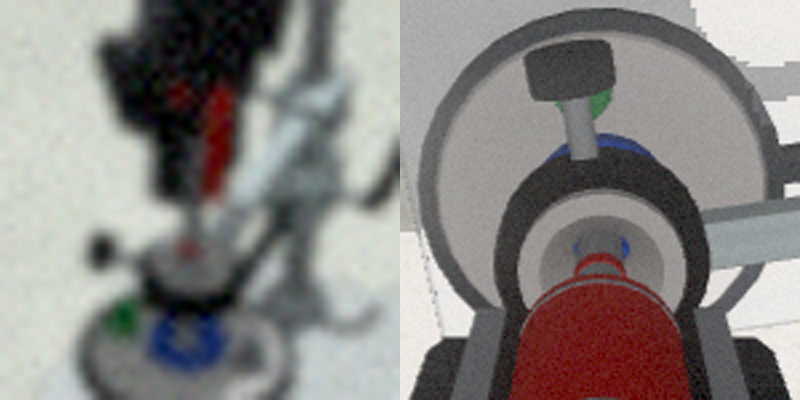

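The ring shows at scene pixel (308.5,180.6), against a predicted 180.0, so it is about 5–7 mm above the bush top. I'll lower it 6 mm more and hold.

>>> play_rows --squeeze 60 --targets '[{"dx":0,"dy":0,"dz":0.3,"twist":0,"grip":15},{"dx":0,"dy":0,"dz":0.6,"twist":0,"grip":15},{"dx":0,"dy":0,"dz":0.6,"twist":0,"grip":15},{"dx":0,"dy":0,"dz":0.6,"twist":0,"grip":15},{"dx":0,"dy":0,"dz":0.6,"twist":0,"grip":15},{"dx":0,"dy":0,"dz":0.6,"twist":0,"grip":15}]'

```text
time_s: 12.35
tcp_pos: [0.5436, 0.1654, 0.1693]
orientation: [0.01, 3.142, -0.0]
wrist_force: [0.3, 0.3, -1.7]
finger_gap: 0.0265
finger_force: 59.4
```

```bash
python3 - <<'E'
from h import *
s=manip.observe(); p=s['tcp_pos']; print(p.round(4),s['wrist_force'].round(2),s['moment'].round(3))
sc=grab('scene','s6.png')
Ks,Ts=cam('scene')
for f in('s5','s6'):
    im=cv2.imread(f'pics/{f}.png').astype(float)[176:188,303:314]
    w=np.clip(im[...,2]-im[...,:2].mean(2)-8,0,None); print(f,(w.sum(1)).round().astype(int))
print(proj(Ks,Ts,[p[0],p[1],.138]),proj(Ks,Ts,[p[0],p[1],p[2]-.03]))
E
```

```text
[0.5436 0.1654 0.1693] [ 0.26  0.31 -1.67] [ 0.038 -0.102 -0.027]
s5 [ 0  0  0  0 14 26  0  0  0  0  0  0]
s6 [28  2  0  0  0  1 18  2  0  0  0  0]
[308.35701047 181.73902943] [308.37865274 181.41992763]
```

```bash
python3 -c "
from rig import manip
print(manip.finish_job())"
```

```text
the job is handed in; nothing more can be done
None
```

I handed the job in with the sensor threaded through the guide bush and gland and still held upright; the red ring measured within about 2 mm of the bush top and the wrist force under 2 N, but no verdict came back.

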